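Close up the row of tins along the guide rail

ROBOT

A 6-joint arm with a two-finger parallel gripper is mounted at the origin on a cart in front of the work surface, level with it; the furniture and walls round the work are solid. World frame = base frame: x ahead of the robot, y to its left, z up, the work surface at z = 0. Lengths are in mm, angles in degrees, forces in N, time in s.
With the tool pointing down it reaches from about 350 to 875 mm from the base axis. Payload 4.2 kg.
Tool frame: the origin (TCP) lies at the very end of the fingers, on their centre line; the grasp point (between the pads) lies 19 mm behind it (robot.tcp_to_grasp is the distance from the TCP to the grasp point, in mm); z points along the fingers, y is the line along which they close (so a half turn about z gives the same grasp; the last joint's range is limited). The gripper opens to 85 mm and grips with 20 to 120 N. Pads are 22 mm wide; open, the fingers measure 114 mm over their backs; the gripper's body (76 mm by 85 mm) begins 54 mm behind the grasp point. The pads swing forward as they close: fully open they stand 13 mm farther back than shut.
Start: joints at [-50.959, 22.042, 0.453, 0, -68.411, -14.817], TCP at [256.46, -569.937, 231.312] pointing down, gripper open.
Joint ranges: [-179.83, 179.83], [-69.29, 118.12], [-61.27, 80.66], [-181.25, 117.63], [-171.15, -9.14], [-177.46, 177.46]. Speed limits (degrees/s): [159.86, 159.86, 180, 180, 180, 180].

INTERFACE

Orientations are given as a 3x3 rotation matrix whose columns are the frame's x, y, z axes.
In Python, from rig import telemetry, imaging, order, robot gives the robot as it stands.
- The arm moves only by the tool jog_arm, never from a script. Its argument "steps" is a list of rows, each an object of numbers: "jaw": the finger opening in mm, from 0 to 85.4; "x", "y", "z": the shift along the tool's x, y, z in units of 0.5 m (1.0 is 0.5 m); "ax", "ay", "az": the turn, a rotation vector about the tool's x, y, z in units of 45 degrees (1.0 is 45 degrees). In form: [{"jaw": .., "x": .., "y": .., "z": .., "ax": .., "ay": .., "az": ..}, ...]. A call has 1 to 5 rows; each row is the pose to reach, as a shift and turn from the pose commanded when the call began, along the tool's axes at that moment; what a row does not reach only later rows make up. A row lasts 1/12 s, in which the tool goes at most 41.7 mm and 7.16 degrees, less where a joint would pass 70% of its speed; a pose out of reach is approached as far as the arm can. A call with a number of a shift or a turn outside -1 to 1 is refused whole. A call with a gripper value outside its range is refused whole. The fingers move at their own pace and stop on an object; the grip force is fixed at half the most. Time passes only in rows, so rows that repeat a pose let the fingers close. It gives the time, the measured TCP pose, the force, the opening and the grip force at its end, in the units of the state.
- telemetry.get_state(): the state, without advancing time (a new reading comes with each control period).
- imaging.capture(name): name is "scene" or "top" or "wrist"; returns the picture (384x512x3 uint8, red, green, blue); there is no depth.
- imaging.calibration(name): a dict with "K" (3x3 intrinsics, pixels), "camera_from_world" (4x4, takes a point from world to camera coordinates). Camera axes: x right, y up, looking along -z (the intrinsics and any distortion apply to the point x, -y, -z); pixel columns grow to the right and rows downward; lengths in mm; the calibration is good to about 2 mm. A picture is of the moment at which its call begins: read the wrist's pose just before it. calibration takes no time and is no camera call; for the wrist camera it gives the pose at the moment of the call.
- order.finish_job(): hands the job in; it is judged then, once.
Trained networks look in the newest picture that a camera, given by its name, has taken for a name from the list of things; names that differ only in an ending like _2 or _b are one class to them, and where a whole thing is asked for, a point or a joint stands for the part that bears it (a point fixed in the world has none). Each returns a list of dicts, best first, with "p" (0 to 1); they miss things now and then, are a little off and sometimes report something else, mostly with a low value. They report only what shows in the picture. A call takes as long as a camera call. They do not tell look-alikes from the thing itself.
- imaging.look_for(camera, name): "point" ([column, row] in pixels, amid what is visible of it).
- imaging.silhouettes(camera, name): "mask" (384x512 bool, what is visible of it) and "point" ([column, row] in pixels, amid what is visible of it).
- imaging.pinpoint(camera, name): "point" ([column, row] in pixels: a listed point, or the origin of a listed thing).
The state is a dict: "time_s": time; "qpos": joint angles; "joint_vel": joint speeds; "tau": joint torques, N m; "eef_pos": TCP position; "orientation": TCP orientation; "force": force on the tool from outside, world axes, zero at the start; "moment": the same for the moment, N m; "opening": opening from 0.0 (shut) to 1.0 (fully open); "gripper_force": force on a finger pad.
Only numpy, scipy, OpenCV 4.12 (cv2) and the standard library are available. Lean on these libraries where they do the work, as an engineer would, in place of code of your own. Each camera call takes 0.05 s, during which the arm holds its last target. There are 200 camera calls.

TASK

On the worktop stands a low steel guide rail with a stop at its left end; one tin waits at the stop and a second, stray tin stands against the rail further to the right. Push the stray tin along the rail, keeping it flat on the worktop and against the rail all the way, until it closes up with the tin at the stop, which stays there. Leave the white ramekin in front of the rail where it is, and let go of everything.

Things in the scene. Friction and masses are not known exactly. Their poses are not given: they have to be found in the camera images.
- tin_guide: Fixed bent-steel guide: upright wall 400 mm long, 33 mm high, with a stop wall 82 mm deep at its left end. Origin: worktop level, middle of the wall's front face. y runs along the wall to the stop, x away from the robot: wall face is x = 0 (y -200 to 200 mm), tins stand at negative x on bare worktop, stop face is y = 200 mm. Turned up to 0.2 rad. Foot flange 20 mm wide behind the wall.
- stray_tin: The tin to push: short round straight-sided steel food tin with plain paper label, 70 mm diameter, 40 mm high, 0.13 to 0.25 kg, upright at the right part of the rail, its side 0 to 3 mm from the wall. Origin: centre of its underside; z up. Slides when pushed low on its side; may turn about its axis.
- end_tin: A second tin of the same make and size (70 mm in diameter, 40 mm high, same origin), loose, standing against the rail at its left end, its side 0 to 8 mm from the stop.
- ramekin: Small white round glazed cup, 67 mm in diameter at the rim and 42 mm high, standing loose about 130 mm in front of the rail's wall near its middle. Origin: centre of its underside. Not to be moved.
There are look-alikes about, which are no part of the job. Leave any pink look-alike of the stray_tin alone. What is shaped like the end_tin but red is not meant.

How it is judged (in metres and radians):
At the end, for the whole second after the job is handed in: The stray tin stands upright on the worktop, at rest, with its side within 15 mm of the end tin and within 12 mm of the rail's wall; the end tin stands upright, at rest, within 15 mm of the stop and of the wall; the ramekin is where it was (within 20 mm) (horizontal distance between stray_tin and end_tin below 0.085 m and x of stray_tin in the frame of tin_guide above -0.047 m and x of end_tin in the frame of tin_guide above -0.05 m and y of end_tin in the frame of tin_guide above 0.15 m and angle between each of stray_tin, end_tin's own z axis and vertical below 0.1 rad and height (world z) of each of stray_tin, end_tin below 0.006 m and linear speed of each of stray_tin, end_tin below 0.01 m/s); the robot touches nothing.
It fails at once if the stray tin leaves the rail (its side more than 20 mm from the wall) (x of stray_tin in the frame of tin_guide below -0.055 m).
It fails at once if the stray tin is lifted off the worktop (15 mm or more) (height (world z) of stray_tin above 0.015 m).
It fails at once if the stray tin is tipped (more than 0.3 rad) (angle between stray_tin's own z axis and vertical above 0.3 rad).
It fails at once if the ramekin is moved by more than 20 mm (distance of ramekin from where it was at the start of the episode above 0.02 m).
It also fails if it takes over 35 s, if anything falls off the work surface, if the arm or the gripper's body presses on something with over 40 N, if the wrist force passes 120 N, or if a joint passes its speed limit or range.

## Working session

There is one attempt and no reset: what is moved stays moved. The work goes in short steps, Python scripts to look and compute and a tool call to move; the robot and the scene stay as the last step left them, time stands still between calls to the robot, and variables do not carry over. Pictures are saved under pics/ and viewed, at most 10 in all, crops included, and the job is handed in when it is done.

Besides the shell and the picture viewer there is one more tool, called after "Emit:" as name(argument=value, ...), one argument or row to a line, values as JSON. jog_arm: Moves the arm, as the interface text tells. Shifts and turns lie within -1 to 1; 1 stands for 0.5 m of shift or 45 degrees of turn. Its arguments: {"type":"object","properties":{"steps":{"type":"array","items":{"type":"object","properties":{"jaw":{"type":"number"},"x":{"type":"number","minimum":-1,"maximum":1},"y":{"type":"number","minimum":-1,"maximum":1},"z":{"type":"number","minimum":-1,"maximum":1},"ax":{"type":"number","minimum":-1,"maximum":1},"ay":{"type":"number","minimum":-1,"maximum":1},"az":{"type":"number","minimum":-1,"maximum":1}}}}},"required":["steps"]}

```bash
mkdir -p pics; cat > h.py <<'E'
import numpy as np, cv2
from rig import telemetry, imaging, order, robot
def ray(c,p):
    k=imaging.calibration(c); K=np.array(k["K"]); T=np.array(k["camera_from_world"])
    d=np.linalg.inv(K)@[p[0],p[1],1]; d=np.array([d[0],-d[1],-d[2]])
    R=T[:3,:3]; return -R.T@T[:3,3], R.T@d
def onz(c,p,z=0):
    o,d=ray(c,p); return o+d*(z-o[2])/d[2]
def tri(rs):
    A=0;b=0
    for o,d in rs:
        d=d/np.linalg.norm(d);P=np.eye(3)-np.outer(d,d);A=A+P;b=b+P@o
    return np.linalg.solve(A,b)
E
python3 - <<'E'
from h import *
ims=[]
for c in("top","scene"):
    im=imaging.capture(c); cv2.imwrite(f"pics/{c}0.png",im[:,:,::-1]); ims.append(im)
    print(c,{k:np.shape(v) for k,v in imaging.calibration(c).items()})
    for n in("stray_tin","end_tin","ramekin","tin_guide"):
        for r in imaging.pinpoint(c,n)[:5]: print(c,n,np.round(r["point"]),round(r["p"],2),np.round(onz(c,r["point"])))
print(telemetry.get_state()["orientation"],telemetry.get_state()["time_s"])
E
```

```text
top {'K': (3, 3), 'camera_from_world': (4, 4)}
top stray_tin [360. 177.] 0.8 [ 544. -273.    0.]
top stray_tin [334. 226.] 0.78 [ 431. -207.    0.]
top stray_tin [250. 171.] 0.56 [562. -15.   0.]
top end_tin [158. 159.] 0.83 [594. 199.   0.]
top end_tin [184. 239.] 0.73 [405. 139.   0.]
top ramekin [225. 208.] 0.84 [475.  44.   0.]
top tin_guide [232. 150.] 0.98 [612.  26.   0.]
top tin_guide [254. 170.] 0.21 [564. -25.   0.]
scene {'K': (3, 3), 'camera_from_world': (4, 4)}
scene stray_tin [316. 167.] 0.72 [ 412. -210.    0.]
scene stray_tin [227. 188.] 0.62 [568. -25.   0.]
scene stray_tin [279. 139.] 0.56 [ 550. -273.    0.]
scene end_tin [161. 242.] 0.72 [599. 197.   0.]
scene end_tin [255. 258.] 0.59 [401. 136.   0.]
scene ramekin [247. 218.] 0.56 [475.  41.   0.]
scene tin_guide [199. 195.] 0.63 [614.  30.   0.]
[[-9.11956678e-01 -4.10286507e-01  1.74593184e-05]
 [-4.10286503e-01  9.11956673e-01  1.11157914e-04]
 [-6.15287341e-05  9.42078790e-05 -9.99999994e-01]] 0.5
```

View pics/top0.png

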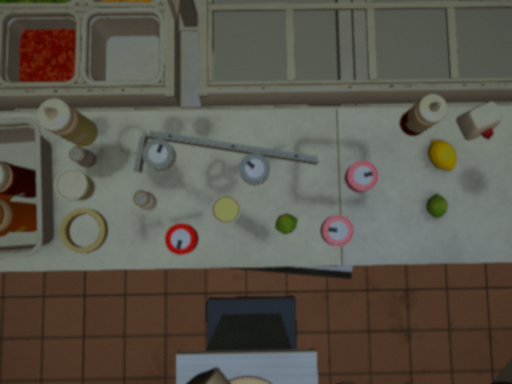

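View pics/scene0.png

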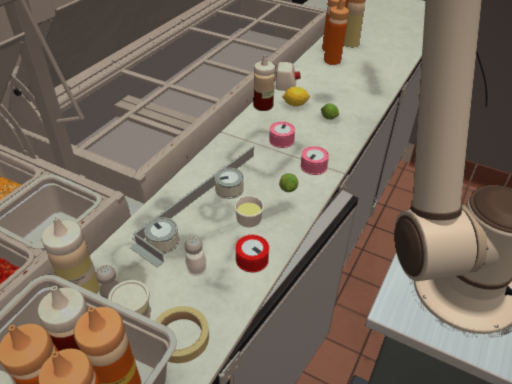

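The top view shows the grey-white tin at (254,169) against the rail, the grey-white tin at the stop (160,155) and the ramekin at (226,209). The other tins are pink at (361,177) and (337,230), and red at (182,239). The two plain tins at the rail fit the description because the pink and red ones are away from it. I'll confirm this in a crop and triangulate.

```bash
python3 - <<'E'
from h import *
im=imaging.capture("top"); cv2.imwrite("pics/crop.png",cv2.resize(im[120:230,125:330],None,fx=3.9,fy=3.9,interpolation=cv2.INTER_CUBIC)[:,:,::-1])
imaging.capture("scene")
pts={"stray_tin":((250,171),(227,188)),"end_tin":((158,159),(161,242)),"ramekin":((225,208),(247,218)),"tin_guide":((232,150),(199,195))}
for n,(a,b) in pts.items():
    g=[]
    for c,q in(("top",a),("scene",b)):
        l=imaging.pinpoint(c,n); m=[r["point"] for r in l if np.hypot(*(np.array(r["point"])-q))<8]
        if m: g.append((c,m[0]))
        s=[r for r in imaging.silhouettes(c,n) if np.hypot(*(np.array(r["point"])-q))<30]
        if s:
            ys,xs=np.nonzero(s[0]["mask"]); print(n,c,"mask bbox",xs.min(),xs.max(),ys.min(),ys.max())
            if n!="tin_guide" and c=="top":
                (u,v),r=cv2.minEnclosingCircle(np.c_[xs,ys].astype(np.float32)); print("  centre",u,v,r,onz(c,(u,v),35).round(1))
    if len(g)==2: print(n,"tri",tri([ray(c,p) for c,p in g]).round(1))
    print([onz(c,p).round(1) for c,p in g])
E
```

```text
stray_tin top mask bbox 239 269 153 186
  centre 254.5 169.3787841796875 16.985822677612305 [560.  -26.2  35. ]
stray_tin scene mask bbox 215 243 167 198
stray_tin tri [560.5 -18.3   1. ]
[array([562.6, -17.4,   0. ]), array([559. , -19.8,   0. ])]
end_tin top mask bbox 142 176 138 171
  centre 159.0 154.0 17.49295425415039 [598.7 189.8  35. ]
end_tin scene mask bbox 144 178 217 252
end_tin tri [600.4 196.3  -3.2]
[array([596. , 193.5,   0. ]), array([602.5, 199.6,   0. ])]
ramekin top mask bbox 210 241 194 224
  centre 225.37229919433594 208.291748046875 15.720888137817383 [472.9  40.6  35. ]
ramekin scene mask bbox 234 263 196 227
[]
tin_guide top mask bbox 134 318 130 172
tin_guide scene mask bbox 132 253 147 265
tin_guide tri [608.1  33.1   4.1]
[array([607.5,  32.7,   0. ]), array([612.2,  29.9,   0. ])]
```

View pics/crop.png

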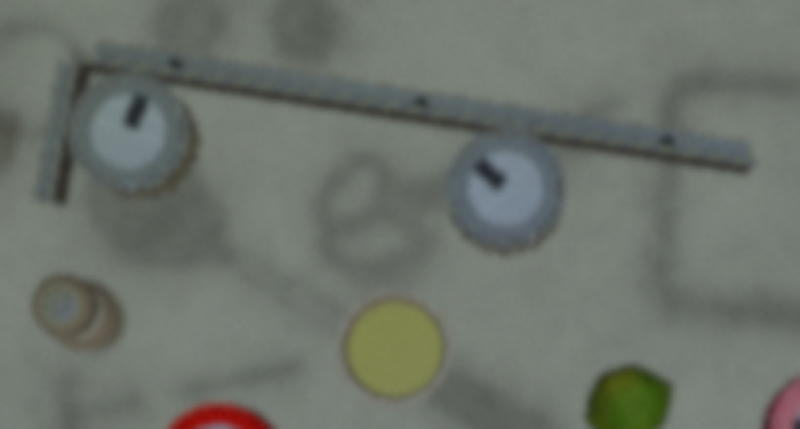

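The crop confirms it: the plain grey tins touch the rail, the stray at crop (505,187) and the end tin at the stop. Next I compute the rail line and the first move.

```bash
python3 - <<'E'
from h import *
a=onz("top",(148.1,137.4)); b=onz("top",(317.3,163.1)); print(a,b,np.linalg.norm(a-b))
u=(a-b)/np.linalg.norm(a-b); n=np.array([u[1],-u[0],0]); print("u",u,"n",n,np.degrees(np.arctan2(u[0],u[1])))
for nm,p in(("stray",(560,-22,0)),("end",(599,193,0)),("ram",(474,42,0))): print(nm,(p-b)@u-200,(p-b)@n)
s=telemetry.get_state();R=np.array(s["orientation"])
t=np.array([560,-22,0])-150*u; t[2]=180
print(t,R.T@(t-s["eef_pos"])/500)
E
```

```text
[645.34855774 223.02384817   0.        ] [ 577.86653416 -173.75297188    0.        ] 402.47443203024994
u [0.16766785 0.98584354 0.        ] n [ 0.98584354 -0.16766785  0.        ] 9.652250645523539
stray -53.39095594505713 -43.057702196413246
end 165.1044520426824 -40.65839223910189
ram -4.716404479289224 -138.5709894375417
[ 534.84982217 -169.87653146  180.        ] [-0.83605245  0.50118728  0.10258029]
```

Emit:
jog_arm(
  steps=[
    {"x":-0.42,"y":0.25,"z":0.05,"az":-0.63,"jaw":25},
    {"x":-0.42,"y":0.25,"z":0.05,"az":-0.63,"jaw":25},
    {"x":-0.42,"y":0.25,"z":0.05,"az":-0.63,"jaw":25},
    {"x":-0.42,"y":0.25,"z":0.05,"az":-0.63,"jaw":25},
    {"x":-0.42,"y":0.25,"z":0.05,"az":-0.63,"jaw":25},
  ],
)

```text
schema error: expected keys jaw, x, y, z, ax, ay, az
```

```bash
cat > go.py <<'E'
from h import *
import sys
def go(t,yaw=9.65):
    s=telemetry.get_state();R=np.array(s["orientation"]);p=np.array(s["eef_pos"])
    c,d=np.cos(np.radians(yaw)),np.sin(np.radians(yaw))
    Y=np.array([c,-d,0]);Z=np.array([0,0,-1.]);G=np.c_[np.cross(Y,Z),Y,Z]
    from scipy.spatial.transform import Rotation as Q
    r=lambda G:Q.from_matrix(R.T@G).as_rotvec()/np.pi*4
    G2=np.c_[-G[:,0],-G[:,1],Z]
    print(p.round(1),"shift",(R.T@(np.array(t)-p)/500).round(4),"turn",r(G).round(4),r(G2).round(4),"t",s["time_s"],"F",np.round(s["force"],1),s["opening"])
if __name__=="__main__": go([float(v) for v in sys.argv[1:4]])
E
python3 go.py 535 -170 180
```

```text
[ 256.5 -569.9  231.3] shift [-0.8362  0.5008  0.1026] turn [-0.0000e+00 -1.0000e-04  2.7528e+00] [ 0.     -0.     -1.2472] t 1.4 F [ 0.3 -1.5  0.6] 1.0003831415342908
```

Emit:
jog_arm(
  steps=[
    {"x":-0.42,"y":0.25,"z":0.05,"ax":0,"ay":0,"az":-0.63,"jaw":25},
    {"x":-0.42,"y":0.25,"z":0.05,"ax":0,"ay":0,"az":-0.63,"jaw":25},
    {"x":-0.42,"y":0.25,"z":0.05,"ax":0,"ay":0,"az":-0.63,"jaw":25},
    {"x":-0.42,"y":0.25,"z":0.05,"ax":0,"ay":0,"az":-0.63,"jaw":25},
    {"x":-0.42,"y":0.25,"z":0.05,"ax":0,"ay":0,"az":-0.63,"jaw":25},
  ],
)

```text
time_s: 1.82
eef_pos: [376.0, -398.7, 210.1]
orientation: [[-0.605, -0.796, 0.0], [-0.796, 0.605, -0.0], [0.0, -0.001, -1.0]]
force: [1.0, 0.2, -0.6]
opening: 0.305
gripper_force: 0.0
```

```bash
python3 go.py 535 -170 180
```

```text
[ 376.  -398.7  210.1] shift [-0.5565  0.0235  0.0602] turn [-3.0000e-04  9.0000e-04  3.3873e+00] [-6.000e-04 -2.000e-04 -6.127e-01] t 1.8167 F [ 1.   0.2 -0.6] 0.3051034208212496
```

Emit:
jog_arm(
  steps=[
    {"x":-0.53,"y":0.02,"z":0.06,"ax":0,"ay":0,"az":-0.6,"jaw":25},
    {"x":-0.53,"y":0.02,"z":0.06,"ax":0,"ay":0,"az":-0.6,"jaw":25},
    {"x":-0.53,"y":0.02,"z":0.06,"ax":0,"ay":0,"az":-0.6,"jaw":25},
    {"x":-0.53,"y":0.02,"z":0.06,"ax":0,"ay":0,"az":-0.6,"jaw":25},
    {"x":-0.53,"y":0.02,"z":0.06,"ax":0,"ay":0,"az":-0.6,"jaw":25},
  ],
)

```text
time_s: 2.23
eef_pos: [495.8, -229.3, 186.9]
orientation: [[-0.177, -0.984, 0.001], [-0.984, 0.177, -0.0], [0.0, -0.001, -1.0]]
force: [0.3, 0.2, -1.2]
opening: 0.293
gripper_force: 0.0
```

Emit:
jog_arm(
  steps=[
    {"x":-0.13,"y":0,"z":0,"ax":0,"ay":0,"az":0,"jaw":25},
    {"x":-0.13,"y":0,"z":0,"ax":0,"ay":0,"az":0,"jaw":25},
    {"x":-0.13,"y":0,"z":0,"ax":0,"ay":0,"az":0,"jaw":25},
    {"x":-0.13,"y":0,"z":0,"ax":0,"ay":0,"az":0,"jaw":25},
  ],
)

```text
time_s: 2.57
eef_pos: [507.1, -166.0, 186.8]
orientation: [[-0.178, -0.984, 0.0], [-0.984, 0.178, -0.0], [0.0, -0.0, -1.0]]
force: [-0.8, 0.4, -0.3]
opening: 0.289
gripper_force: 0.0
```

```bash
python3 - <<'E'
from go import *
go([535,-170,180])
im=imaging.capture("wrist"); cv2.imwrite("pics/w1.png",im[:,:,::-1])
for n in("stray_tin","tin_guide","ramekin"):
    for r in imaging.pinpoint("wrist",n)[:3]: print(n,np.round(r["point"]),round(r["p"],2),onz("wrist",r["point"]).round(1))
E
```

```text
[ 507.1 -166.   186.8] shift [-0.0021 -0.0564  0.0137] turn [-2.0000e-04  4.0000e-04  3.9866e+00] [-0.0003 -0.0001 -0.0134] t 2.5667 F [-0.8  0.4 -0.3] 0.2892092208978591
stray_tin [234. 283.] 0.93 [567.  -29.5   0. ]
stray_tin [210.  74.] 0.81 [ 539.9 -272.5    0. ]
stray_tin [333. 113.] 0.56 [ 422.7 -211.7    0. ]
```

View pics/w1.png

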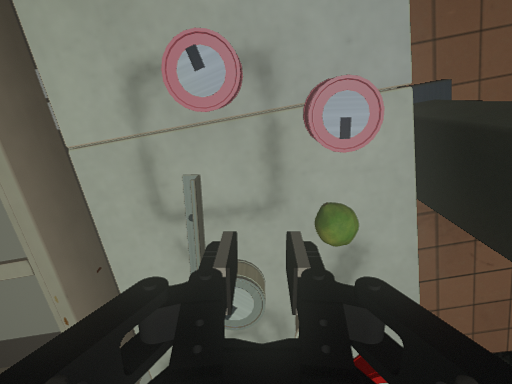

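The wrist view shows the right end of the rail at (192,178) and the stray tin behind the fingers at (240,295). I'll zoom in on the rail's foot edge and the tin.

```bash
python3 - <<'E'
from h import *
im=cv2.imread("pics/w1.png"); c=im[165:335,165:285]; cv2.imwrite("pics/w1c.png",cv2.resize(c,None,fx=3.5,fy=3.5,interpolation=cv2.INTER_CUBIC))
E
```

```text
(no output)
```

View pics/w1c.png

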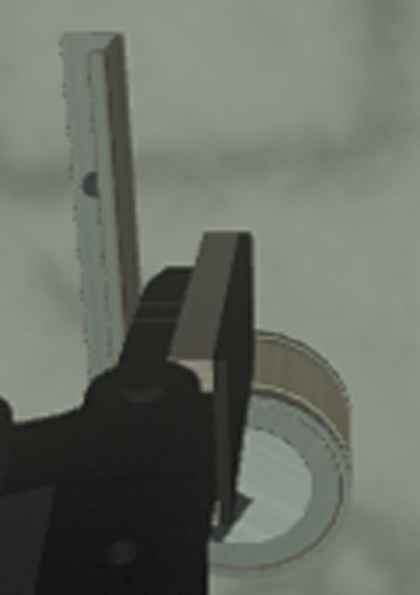

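```bash
python3 - <<'E'
from h import *
f=lambda q,z:onz("wrist",q,z).round(1)
for q,z in(((199.9,175),0),((204.4,247.9),0),((195,179.9),33),((201.3,262),33),((245,259.3),0),((265.6,302),40),((242,329),40),((240.7,275.9),40)): print(q,z,f(q,z))
E
python3 go.py 532 -142 180
```

```text
(199.9, 175) 0 [ 575.2 -172.4    0. ]
(204.4, 247.9) 0 [591.5 -84.1   0. ]
(195, 179.9) 33 [ 573.  -175.4   33. ]
(201.3, 262) 33 [589. -84.  33.]
(245, 259.3) 0 [546.8 -60.2   0. ]
(265.6, 302) 40 [528.3 -25.8  40. ]
(242, 329) 40 [561.5   5.3  40. ]
(240.7, 275.9) 40 [548.8 -63.4  40. ]
[ 506.4 -168.2  186.7] shift [-0.0609 -0.0408  0.0135] turn [-1.0000e-04  2.0000e-04  3.9807e+00] [-0.0001 -0.0001 -0.0193] t 2.7667 F [-0.7 -0.4  0.2] 0.2880663465932183
```

```bash
sed -i 's/yaw=9.65/yaw=9.9/' go.py; python3 go.py 546.8 -122.6 10
```

```text
[ 506.4 -168.2  186.7] shift [-0.1044 -0.0628  0.3535] turn [-1.0000e-04  2.0000e-04  3.9863e+00] [-0.0001 -0.0001 -0.0137] t 2.7667 F [-0.7 -0.4  0.2] 0.2880663465932183
```

Emit:
jog_arm(
  steps=[
    {"x":-0.104,"y":-0.063,"z":0.05,"ax":0,"ay":0,"az":-0.014,"jaw":25},
    {"x":-0.104,"y":-0.063,"z":0.12,"ax":0,"ay":0,"az":-0.014,"jaw":25},
    {"x":-0.104,"y":-0.063,"z":0.2,"ax":0,"ay":0,"az":-0.014,"jaw":25},
    {"x":-0.104,"y":-0.063,"z":0.27,"ax":0,"ay":0,"az":-0.014,"jaw":25},
    {"x":-0.104,"y":-0.063,"z":0.27,"ax":0,"ay":0,"az":-0.014,"jaw":25},
  ],
)

```text
time_s: 3.18
eef_pos: [540.9, -122.4, 43.8]
orientation: [[-0.174, -0.985, -0.017], [-0.985, 0.174, 0.001], [0.002, 0.017, -1.0]]
force: [-2.9, -1.0, -0.6]
opening: 0.286
gripper_force: 0.0
```

```bash
python3 - <<'E'
from go import *
go([546.8,-122.6,10])
im=imaging.capture("wrist"); cv2.imwrite("pics/w2.png",im[:,:,::-1])
im=imaging.capture("scene"); cv2.imwrite("pics/s2.png",cv2.resize(im[110:270,120:320],None,fx=3.7,fy=3.7,interpolation=cv2.INTER_CUBIC)[:,:,::-1])
E
```

```text
[ 540.9 -122.4   43.8] shift [-0.0019 -0.0129  0.0673] turn [-0.0043 -0.0339  3.9977] [ 0.0216 -0.0028 -0.0022] t 3.1833 F [-2.9 -1.  -0.6] 0.28603946435760386
```

View pics/s2.png

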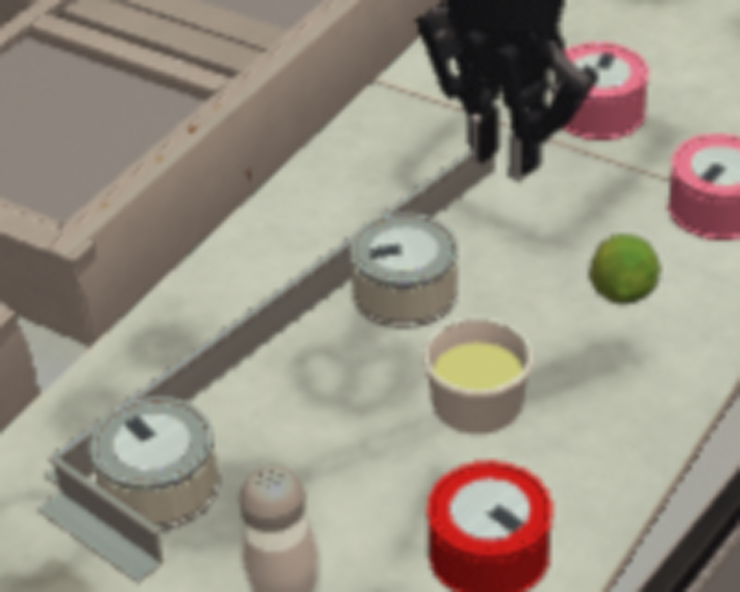

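The scene crop shows the fingers above the worktop in front of the rail end, with the stray tin free at crop (405,270). Next is the descent.

Emit:
jog_arm(
  steps=[
    {"x":0,"y":-0.008,"z":0.03,"ax":0,"ay":0,"az":0,"jaw":25},
    {"x":0,"y":-0.008,"z":0.065,"ax":0,"ay":0,"az":0,"jaw":25},
    {"x":0,"y":-0.008,"z":0.065,"ax":0,"ay":0,"az":0,"jaw":25},
    {"x":0,"y":-0.008,"z":0.065,"ax":0,"ay":0,"az":0,"jaw":25},
  ],
)

```text
time_s: 3.62
eef_pos: [552.3, -123.1, 21.6]
orientation: [[-0.17, -0.985, 0.003], [-0.985, 0.17, -0.0], [-0.0, -0.003, -1.0]]
force: [0.4, 0.8, 0.4]
opening: 0.294
gripper_force: 0.0
```

```bash
python3 go.py 546.8 -122.6 10
```

```text
[ 552.3 -123.1   21.6] shift [0.0008 0.0111 0.0232] turn [-6.0000e-04 -6.9000e-03 -3.9981e+00] [-0.0044  0.0004  0.0018] t 3.6167 F [0.4 0.8 0.4] 0.2942415527173532
```

Emit:
jog_arm(
  steps=[
    {"x":0,"y":0.011,"z":0.02,"ax":0,"ay":0,"az":0,"jaw":25},
    {"x":0,"y":0.011,"z":0.02,"ax":0,"ay":0,"az":0,"jaw":25},
    {"x":0,"y":0.011,"z":0.02,"ax":0,"ay":0,"az":0,"jaw":25},
  ],
)

```text
time_s: 3.87
eef_pos: [546.4, -121.8, 11.2]
orientation: [[-0.17, -0.985, 0.003], [-0.985, 0.17, -0.0], [-0.0, -0.003, -1.0]]
force: [1.1, 0.7, 0.8]
opening: 0.295
gripper_force: 0.0
```

```bash
python3 go.py 556 -69 11
```

```text
[ 546.4 -121.8   11.2] shift [-0.1073 -0.0009  0.0004] turn [-6.0000e-04 -5.4000e-03 -3.9975e+00] [-0.0034  0.0004  0.0025] t 3.8667 F [1.1 0.7 0.8] 0.2950445426641413
```

Emit:
jog_arm(
  steps=[
    {"x":-0.02,"y":0,"z":0,"ax":0,"ay":0,"az":0,"jaw":25},
    {"x":-0.04,"y":0,"z":0,"ax":0,"ay":0,"az":0,"jaw":25},
    {"x":-0.06,"y":0,"z":0,"ax":0,"ay":0,"az":0,"jaw":25},
    {"x":-0.075,"y":0,"z":0,"ax":0,"ay":0,"az":0,"jaw":25},
    {"x":-0.085,"y":0,"z":0,"ax":0,"ay":0,"az":0,"jaw":25},
  ],
)

```text
time_s: 4.28
eef_pos: [553.4, -78.1, 9.5]
orientation: [[-0.168, -0.986, 0.001], [-0.986, 0.168, 0.0], [-0.0, -0.001, -1.0]]
force: [0.2, 0.1, -0.8]
opening: 0.293
gripper_force: 0.0
```

Emit:
jog_arm(
  steps=[
    {"x":-0.01,"y":0,"z":0,"ax":0,"ay":0,"az":0,"jaw":25},
    {"x":-0.02,"y":0,"z":0,"ax":0,"ay":0,"az":0,"jaw":25},
    {"x":-0.03,"y":0,"z":0,"ax":0,"ay":0,"az":0,"jaw":25},
    {"x":-0.04,"y":0,"z":0,"ax":0,"ay":0,"az":0,"jaw":25},
    {"x":-0.05,"y":0,"z":0,"ax":0,"ay":0,"az":0,"jaw":25},
  ],
)

```text
time_s: 4.7
eef_pos: [556.9, -54.8, 9.1]
orientation: [[-0.17, -0.985, -0.0], [-0.985, 0.17, -0.0], [0.0, 0.0, -1.0]]
force: [0.2, -1.7, -0.3]
opening: 0.289
gripper_force: 0.5
```

```bash
python3 - <<'E'
from go import *
go([563,-29,11])
im=imaging.capture("top"); imaging.capture("scene")
cv2.imwrite("pics/t3.png",cv2.resize(im[120:230,125:330],None,fx=3.9,fy=3.9,interpolation=cv2.INTER_CUBIC)[:,:,::-1])
E
```

```text
[556.9 -54.8   9.1] shift [-0.053  -0.0032 -0.0038] turn [ 6.000e-04  9.000e-04 -3.998e+00] [ 0.0006 -0.0004  0.002 ] t 4.7 F [ 0.2 -1.7 -0.3] 0.28876232987997136
```

View pics/t3.png

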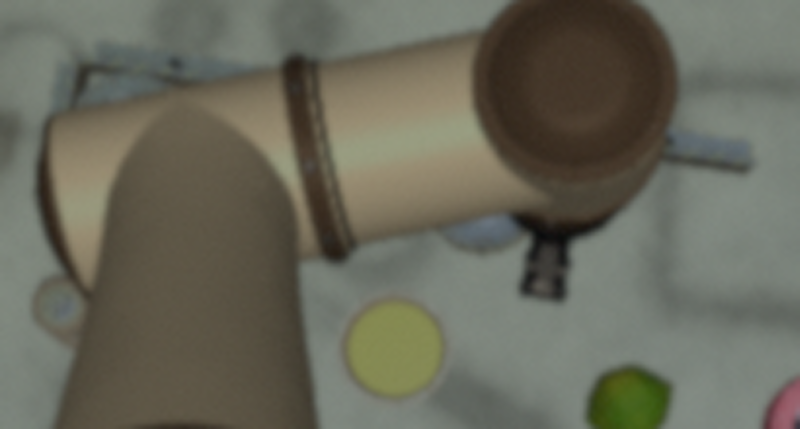

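The top view is now blocked by the arm. The −1.7 N along y shows contact, so I keep pushing and check from the scene camera.

Emit:
jog_arm(
  steps=[
    {"x":-0.012,"y":0,"z":0,"ax":0,"ay":0,"az":0,"jaw":25},
    {"x":-0.024,"y":0,"z":0,"ax":0,"ay":0,"az":0,"jaw":25},
    {"x":-0.036,"y":0,"z":0,"ax":0,"ay":0,"az":0,"jaw":25},
    {"x":-0.048,"y":0,"z":0,"ax":0,"ay":0,"az":0,"jaw":25},
    {"x":-0.06,"y":0,"z":0,"ax":0,"ay":0,"az":0,"jaw":25},
  ],
)

```text
time_s: 5.22
eef_pos: [562.2, -24.8, 9.2]
orientation: [[-0.17, -0.985, -0.0], [-0.985, 0.17, -0.0], [0.0, 0.0, -1.0]]
force: [0.1, -1.1, -0.5]
opening: 0.293
gripper_force: 0.5
```

Emit:
jog_arm(
  steps=[
    {"x":-0.012,"y":0,"z":0,"ax":0,"ay":0,"az":0,"jaw":25},
    {"x":-0.024,"y":0,"z":0,"ax":0,"ay":0,"az":0,"jaw":25},
    {"x":-0.036,"y":0,"z":0,"ax":0,"ay":0,"az":0,"jaw":25},
    {"x":-0.048,"y":0,"z":0,"ax":0,"ay":0,"az":0,"jaw":25},
    {"x":-0.06,"y":0,"z":0,"ax":0,"ay":0,"az":0,"jaw":25},
  ],
)

```text
time_s: 5.63
eef_pos: [567.3, 4.7, 9.1]
orientation: [[-0.17, -0.985, -0.0], [-0.985, 0.17, -0.0], [0.0, 0.0, -1.0]]
force: [0.6, -1.2, -0.8]
opening: 0.296
gripper_force: 0.4
```

```bash
python3 - <<'E'
from go import *
go([573.5,29,11])
im=imaging.capture("scene")
cv2.imwrite("pics/s4.png",cv2.resize(im[110:270,120:320],None,fx=3.7,fy=3.7,interpolation=cv2.INTER_CUBIC)[:,:,::-1])
for r in imaging.pinpoint("scene","stray_tin")+imaging.pinpoint("scene","end_tin"): print(np.round(r["point"]),round(r["p"],2),onz("scene",r["point"]).round(1))
E
```

```text
[567.3   4.7   9.1] shift [-0.0499 -0.0039 -0.0037] turn [ 0.0000e+00  2.0000e-04 -3.9975e+00] [ 0.0001 -0.      0.0025] t 5.6333 F [ 0.6 -1.2 -0.8] 0.2964372511159017
[209. 206.] 0.84 [572.4  48.7   0. ]
[314. 167.] 0.69 [ 415.  -207.3    0. ]
[278. 139.] 0.64 [ 551.6 -271.3    0. ]
[160. 241.] 0.94 [603.8 195.3   0. ]
[256. 258.] 0.68 [399.8 133.5   0. ]
```

View pics/s4.png

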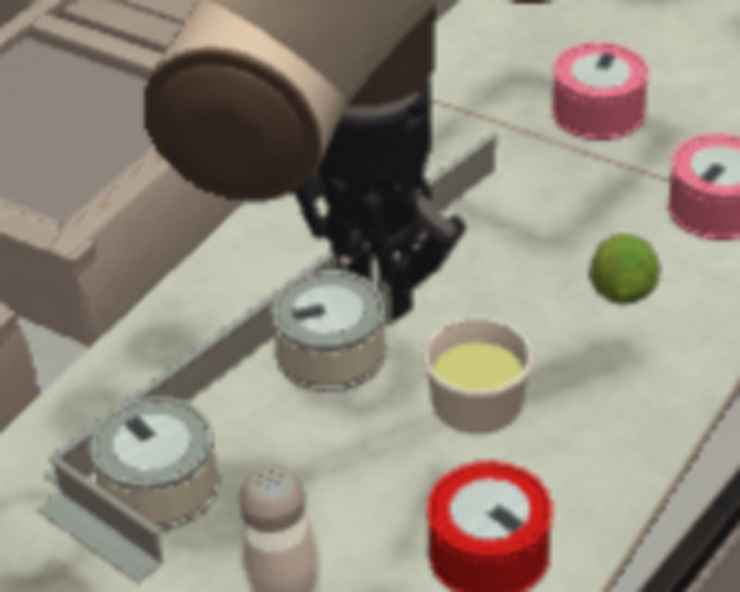

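The stray tin, at crop (330,330), follows in the cradle about 5 mm off the wall. I'll bias it slightly towards the wall while pushing.

Emit:
jog_arm(
  steps=[
    {"x":-0.012,"y":-0.003,"z":0,"ax":0,"ay":0,"az":0,"jaw":25},
    {"x":-0.024,"y":-0.005,"z":0,"ax":0,"ay":0,"az":0,"jaw":25},
    {"x":-0.036,"y":-0.007,"z":0,"ax":0,"ay":0,"az":0,"jaw":25},
    {"x":-0.048,"y":-0.008,"z":0,"ax":0,"ay":0,"az":0,"jaw":25},
    {"x":-0.06,"y":-0.009,"z":0,"ax":0,"ay":0,"az":0,"jaw":25},
  ],
)

```text
time_s: 6.2
eef_pos: [575.5, 32.7, 9.0]
orientation: [[-0.17, -0.985, -0.003], [-0.985, 0.17, -0.001], [0.002, 0.003, -1.0]]
force: [-4.0, -3.3, 4.6]
opening: 0.289
gripper_force: 2.7
```

Emit:
jog_arm(
  steps=[
    {"x":-0.012,"y":-0.001,"z":0,"ax":0,"ay":0,"az":0,"jaw":25},
    {"x":-0.024,"y":-0.001,"z":0,"ax":0,"ay":0,"az":0,"jaw":25},
    {"x":-0.036,"y":-0.001,"z":0,"ax":0,"ay":0,"az":0,"jaw":25},
    {"x":-0.048,"y":-0.001,"z":0,"ax":0,"ay":0,"az":0,"jaw":25},
    {"x":-0.06,"y":-0.001,"z":0,"ax":0,"ay":0,"az":0,"jaw":25},
  ],
)

```text
time_s: 6.62
eef_pos: [580.7, 62.0, 8.9]
orientation: [[-0.17, -0.985, -0.004], [-0.985, 0.17, -0.002], [0.002, 0.004, -1.0]]
force: [-4.9, -3.6, 3.2]
opening: 0.292
gripper_force: 2.6
```

```bash
cat > chk.py <<'E'
from go import *
go([573.5,29,11])
b=np.array([575.5,-173,0]);y=np.radians(9.8);u=np.array([np.sin(y),np.cos(y),0]);n=np.array([u[1],-u[0],0])
for c in ("scene","top"):
  imaging.capture(c)
  for k in("stray_tin","end_tin"):
    for r in imaging.pinpoint(c,k):
        p=onz(c,r["point"])
        if p[0]>560: print(c,k,np.round(r["point"]),round(r["p"],2),p.round(1),"rail x,y",round((p-b)@n,1),round((p-b)@u-200,1))
E
python3 chk.py
```

```text
[580.7  62.    8.9] shift [ 0.0676  0.0029 -0.0039] turn [ 0.0046  0.0074 -3.9978] [ 0.0047 -0.0029  0.0022] t 6.6167 F [-4.9 -3.6  3.2] 0.2915464063569643
scene stray_tin [188. 219.] 0.73 [590.5 109.2   0. ] rail x,y -33.3 80.7
scene end_tin [163. 243.] 0.66 [594.7 196.5  -0. ] rail x,y -44.0 167.4
top stray_tin [197. 160.] 0.54 [588.8 109.3   0. ] rail x,y -35.0 80.4
```

The stray tin now bears on the wall (about 5 N) and 10–15 mm of travel remain. I close up slowly.

Emit:
jog_arm(
  steps=[
    {"x":-0.006,"y":0,"z":0,"ax":0,"ay":0,"az":0,"jaw":25},
    {"x":-0.012,"y":0,"z":0,"ax":0,"ay":0,"az":0,"jaw":25},
    {"x":-0.016,"y":0,"z":0,"ax":0,"ay":0,"az":0,"jaw":25},
    {"x":-0.02,"y":0,"z":0,"ax":0,"ay":0,"az":0,"jaw":25},
  ],
)

```text
time_s: 7.25
eef_pos: [584.4, 72.6, 9.2]
orientation: [[-0.17, -0.985, 0.001], [-0.985, 0.17, 0.0], [-0.0, -0.0, -1.0]]
force: [-1.1, -0.4, -1.0]
opening: 0.294
gripper_force: 0.8
```

Emit:
jog_arm(
  steps=[
    {"x":-0.004,"y":0,"z":0,"ax":0,"ay":0,"az":0,"jaw":25},
    {"x":-0.008,"y":0,"z":0,"ax":0,"ay":0,"az":0,"jaw":25},
    {"x":-0.008,"y":0,"z":0,"ax":0,"ay":0,"az":0,"jaw":25},
  ],
)

```text
time_s: 7.5
eef_pos: [585.5, 76.8, 9.4]
orientation: [[-0.17, -0.986, 0.001], [-0.986, 0.17, 0.001], [-0.001, -0.001, -1.0]]
force: [0.2, -0.3, -0.5]
opening: 0.296
gripper_force: 0.2
```

```bash
python3 chk.py; python3 - <<'E'
from h import *
im=imaging.capture("scene")
cv2.imwrite("pics/s5.png",cv2.resize(im[170:270,120:270],None,fx=5,fy=5,interpolation=cv2.INTER_CUBIC)[:,:,::-1])
E
```

```text
[585.5  76.8   9.4] shift [ 0.0983  0.0074 -0.0033] turn [-1.500e-03 -2.800e-03 -3.997e+00] [-0.0018  0.001   0.003 ] t 7.5 F [ 0.2 -0.3 -0.5] 0.29582816129080564
scene stray_tin [187. 224.] 0.88 [583.2 123.3   0. ] rail x,y -42.9 93.3
scene end_tin [162. 243.] 0.87 [598.2 197.5   0. ] rail x,y -40.7 168.9
top stray_tin [190. 162.] 0.55 [584.5 124.3   0. ] rail x,y -41.7 94.4
```

View pics/s5.png

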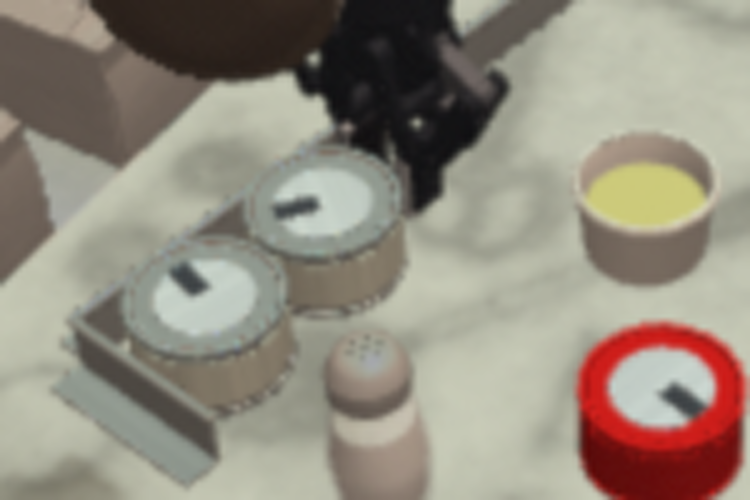

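The two tins look nearly closed up. I make one small further push with a slight bias to the wall, then back off.

Emit:
jog_arm(
  steps=[
    {"x":-0.004,"y":-0.003,"z":0,"ax":0,"ay":0,"az":0,"jaw":25},
    {"x":-0.008,"y":-0.005,"z":0,"ax":0,"ay":0,"az":0,"jaw":25},
    {"x":-0.008,"y":-0.005,"z":0,"ax":0,"ay":0,"az":0,"jaw":25},
  ],
)

```text
time_s: 8.1
eef_pos: [586.7, 79.0, 8.9]
orientation: [[-0.17, -0.985, -0.003], [-0.985, 0.17, -0.001], [0.002, 0.003, -1.0]]
force: [-3.0, -2.7, 2.6]
opening: 0.288
gripper_force: 2.0
```

```bash
python3 chk.py
```

```text
[586.7  79.    8.9] shift [ 0.1031  0.009  -0.004 ] turn [ 3.8000e-03  5.8000e-03 -3.9979e+00] [ 0.0037 -0.0024  0.0021] t 8.1 F [-3.  -2.7  2.6] 0.2884919155771543
scene stray_tin [184. 222.] 0.95 [591.9 122.2   0. ] rail x,y -34.1 93.7
scene end_tin [163. 240.] 0.81 [600.9 190.3   0. ] rail x,y -36.8 162.3
top stray_tin [189. 158.] 0.77 [594. 128.   0.] rail x,y -33.0 99.7
top end_tin [160. 160.] 0.54 [591.6 195.6   0. ] rail x,y -46.9 165.9
```

Both tins are in contact and against the wall. I retreat along the rail, then up.

Emit:
jog_arm(
  steps=[
    {"x":0.01,"y":0.004,"z":0,"ax":0,"ay":0,"az":0,"jaw":25},
    {"x":0.03,"y":0.006,"z":0,"ax":0,"ay":0,"az":0,"jaw":25},
    {"x":0.08,"y":0.01,"z":0,"ax":0,"ay":0,"az":0,"jaw":25},
    {"x":0.14,"y":0.01,"z":-0.02,"ax":0,"ay":0,"az":0,"jaw":25},
    {"x":0.2,"y":0.01,"z":-0.1,"ax":0,"ay":0,"az":0,"jaw":25},
  ],
)

```text
time_s: 8.82
eef_pos: [563.7, -14.8, 48.7]
orientation: [[-0.171, -0.985, -0.008], [-0.985, 0.171, -0.001], [0.002, 0.008, -1.0]]
force: [1.7, -0.4, 0.3]
opening: 0.291
gripper_force: 0.0
```

Emit:
jog_arm(
  steps=[
    {"x":0.08,"y":0,"z":-0.1,"ax":0,"ay":0,"az":0,"jaw":25},
    {"x":0.16,"y":0,"z":-0.2,"ax":0,"ay":0,"az":0,"jaw":25},
    {"x":0.22,"y":0,"z":-0.25,"ax":0,"ay":0,"az":0,"jaw":25},
    {"x":0.3,"y":0,"z":-0.3,"ax":0,"ay":0,"az":0,"jaw":25},
    {"x":0.35,"y":0,"z":-0.35,"ax":0,"ay":0,"az":0,"jaw":25},
  ],
)

```text
time_s: 9.23
eef_pos: [542.4, -157.5, 203.2]
orientation: [[-0.17, -0.985, 0.004], [-0.985, 0.17, 0.0], [-0.001, -0.004, -1.0]]
force: [0.9, -0.4, -0.5]
opening: 0.295
gripper_force: 0.0
```

Emit:
jog_arm(
  steps=[
    {"x":0.05,"y":0,"z":0,"ax":0,"ay":0,"az":0,"jaw":25},
    {"x":0.05,"y":0,"z":0,"ax":0,"ay":0,"az":0,"jaw":25},
    {"x":0.05,"y":0,"z":0,"ax":0,"ay":0,"az":0,"jaw":25},
    {"x":0.05,"y":0,"z":0,"ax":0,"ay":0,"az":0,"jaw":25},
  ],
)

```text
time_s: 9.57
eef_pos: [538.0, -180.6, 200.7]
orientation: [[-0.171, -0.985, 0.001], [-0.985, 0.171, 0.0], [-0.0, -0.001, -1.0]]
force: [-0.1, 0.2, -0.2]
opening: 0.289
gripper_force: 0.0
```

```bash
python3 chk.py; python3 - <<'E'
from h import *
im=imaging.capture("top")
print(imaging.look_for("top","ramekin"))
cv2.imwrite("pics/t6.png",cv2.resize(im[120:230,125:330],None,fx=3.9,fy=3.9,interpolation=cv2.INTER_CUBIC)[:,:,::-1])
E
```

```text
[ 538.  -180.6  200.7] shift [-0.4249  0.0018  0.3797] turn [-9.0000e-04 -1.3000e-03 -3.9985e+00] [-0.0008  0.0006  0.0015] t 9.5667 F [-0.1  0.2 -0.2] 0.28939390387578345
scene stray_tin [186. 223.] 0.81 [586.4 123.4   0. ] rail x,y -39.7 93.9
scene end_tin [162. 240.] 0.68 [601.7 191.8   0. ] rail x,y -36.3 163.9
top stray_tin [188. 160.] 0.71 [589.3 128.5   0. ] rail x,y -37.7 99.4
top end_tin [158. 159.] 0.69 [592.6 199.5   0. ] rail x,y -46.6 170.0
[]
```

View pics/t6.png

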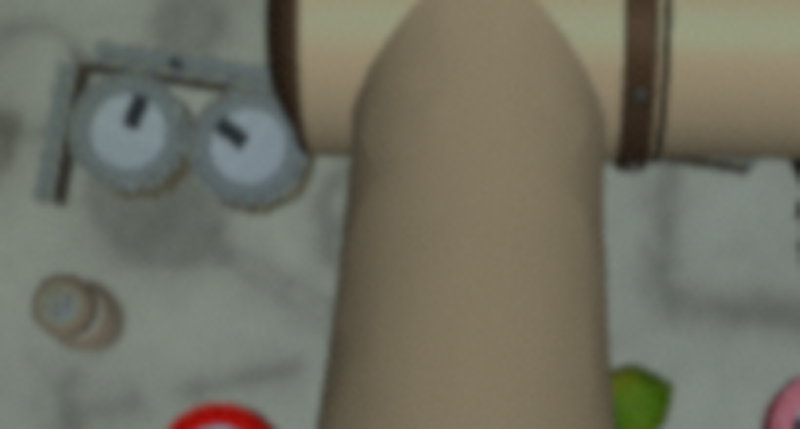

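The final view shows the two tins touching by the rail, at crop (130,132) and (248,155), about 71 mm apart, with the arm clear. I hand in.

```bash
python3 -c "
from rig import order; print(order.finish_job())"
```

```text
the job is handed in; nothing more can be done
None
```

The stray tin was pushed along the rail until it closed up with the end tin, about 71 mm between centres and 2 to 5 mm off the wall by the last camera readings; the arm is clear of everything and the job is handed in (no verdict was returned), though the arm hid the ramekin in the last picture, so its place was last seen unchanged just before the final nudge.

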